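# Thread the sample tube down the drip stand

## Robot

A 6-joint arm with a two-finger parallel gripper is mounted at the origin on the work surface. World frame = base frame: x ahead of the robot, y to its left, z up, the work surface at z = 0. Lengths are in m, angles in rad, forces in N, time in s.
With the tool pointing down it reaches from about 0.4 to 0.825 m from the base axis. Payload 7 kg.
Tool frame: the origin (TCP) lies on the front face of the gripper's body, between the roots of the fingers; the fingertips stand 66 mm ahead of it and the grasp point (between the pads) lies 47 mm ahead of it; z points along the fingers, y is the line along which they close (so a half turn about z gives the same grasp; the last joint's range is limited). The gripper opens to 88 mm and grips with 3 to 60 N. Pads are 19 mm wide; open, the fingers measure 130 mm over their backs; the gripper's body (78 mm by 193 mm) begins 47 mm behind the grasp point.
Start: joints at [-0.935, 0.359, 0.012, 0, -1.224, -0.288], TCP at [0.23, -0.635, 0.292] pointing down, gripper open.
Joint ranges: [-3.07, 3.07], [-1.43, 2.12], [-1.02, 1.25], [-3.03, 1.67], [-3.05, -0], [-3.03, 3.03]. Speed limits (rad/s): [2.39, 2.39, 3.01, 3.14, 3.14, 3.14].

## Interface

Orientations are given as [roll, pitch, yaw] about the fixed x, y, z axes, in that order (R = Rz(yaw) Ry(pitch) Rx(roll)).
In Python, from station import arm gives the robot as it stands. The module is installed in compiled form; this text tells all that it offers.
- The arm moves only by the tool move_arm, never from a script. Its argument "increments" is a list of rows, each an object of numbers: "jaw": the gripper command: -1 is shut, 1 is fully open, values between are in proportion; "dx", "dy", "dz": the shift along the tool's x, y, z in m; "twist": the turn about the tool's z in rad. A call has 1 to 12 rows; each row shifts and turns the commanded pose from where the row before left it, along the tool's axes as they then stand; what a row does not reach is not made up. A row lasts 1/12 s, in which the tool goes at most 41.7 mm and 7.16 degrees, less where a joint would pass 70% of its speed; a pose out of reach is approached as far as the arm can. A call is refused whole if a number of a shift passes 0.0417 or a number of a turn 0.125, either way. A call with a gripper value outside its range is refused whole. The fingers move at their own pace and stop on an object; "force" is the grip in N (left out, the last holds). Time passes only in rows, so rows that do not move let the fingers close. It gives the time, the measured TCP pose, the force, the opening and the grip force at its end, in the units of the state.
- arm.get_state(): the state, without advancing time (a new reading comes with each control period).
- arm.grab_frame(name): name is "scene" or "top" or "wrist"; returns the picture (420x560x3 uint8, blue, green, red); there is no depth.
- arm.camera_info(name): a dict with "K" (3x3 intrinsics, pixels), "k1" (the pictures are not rectified: a ray, as slopes to the right and down, at radius r is drawn at 1 + k1 r^2 times it, then the intrinsics apply), "extrinsics" (4x4, takes a point from camera to world coordinates). Camera axes: x right, y down, z forward; pixel columns grow to the right and rows downward; lengths in m; the calibration is good to about 2 mm. A picture is of the moment at which its call begins: read the wrist's pose just before it. camera_info takes no time and is no camera call; for the wrist camera it gives the pose at the moment of the call.
- arm.job_done(): hands the job in; it is judged then, once.
Trained networks look in the newest picture that a camera, given by its name, has taken for a name from the list of things; names that differ only in an ending like _2 or _b are one class to them, and where a whole thing is asked for, a point or a joint stands for the part that bears it (a point fixed in the world has none). Each returns a list of dicts, best first, with "score" (0 to 1); they miss things now and then, are a little off and sometimes report something else, mostly with a low value. They report only what shows in the picture. A call takes as long as a camera call. They do not tell look-alikes from the thing itself.
- arm.find_in(camera, name): "position" ([x, y, z] in m, in world coordinates, good to about 4 mm: the middle of the surface that is visible of it).
- arm.silhouettes(camera, name): "pixels" (420x560 bool, what is visible of it).
- arm.pinpoint(camera, name): "position" ([x, y, z] in m, in world coordinates, good to about 4 mm: a listed point, or the origin of a listed thing).
The state is a dict: "t": time; "q": joint angles; "qd": joint speeds; "joint_efforts": joint torques, N m; "eef_pos": TCP position; "ee_rot": TCP orientation; "force": force on the tool from outside, world axes, zero at the start; "moment": the same for the moment, N m; "width": finger opening in m; "gripper_force": force on a finger pad.
Only numpy, scipy, OpenCV 4.12 (cv2) and the standard library are available. Lean on these libraries where they do the work, as an engineer would, in place of code of your own. Each camera call takes 0.05 s, during which the arm holds its last target. There are 200 camera calls.

## Task

Take the tall capped steel sample tube out of the white rack and lower it, cap up, down through the rings of the drip stand, from the widest to the narrowest, until the smallest ring stops it; press it lightly home there and let go, leaving it standing upright in the rings. The rings are a little out of line with their stand and bend easily, so feel the way through gently: do not force the tube, do not drop it, and leave the other things on the bench where they are.

Things in the scene. Friction and masses are not known exactly. Their poses are not given: they have to be found in the camera images.
- tube: The tall steel sample tube, 150 mm long, 22 mm in diameter, with a 15 mm high, 24 mm wide black cap on top. Its foot is flat with a 1 mm bevel. Origin: centre of the foot's underside; z runs up the axis. 100 to 160 g. It starts upright in a rack hole, foot 10 mm above the table; gripped about 120 mm above the foot it can go fully home.
- rack: White block 75 x 170 x 55 mm, heavy, fixed on the bench; origin under its centre, y along its length. Two round holes 25 mm wide and 45 mm deep at y = +45 and -45 mm; the tall tube is in one, a short tube in the other.
- short_tube: Short steel tube, same diameter and cap as the tall one but 95 mm long, in the rack's other hole; origin at the centre of its foot. Stays there.
- stand: Drip stand, fixed: dark base 210 x 130 x 12 mm, upright 14 mm rod at x = +110 mm, its top 180 mm above the table. A clamp on the rod carries a ladder of four horizontal steel rings on one vertical axis, widest on top, each 6 mm high with a 4 mm wall. Origin: on the table where the rings' axis should stand; x points from it to the rod.
- clamp_mid (a point): Centre of the clamp, on the rod's axis, 69 to 101 mm above the table; axes as the stand's. Rings, inner diameter and underside height in this frame: 50 mm at +36; 33 at +12; 25.4 at -14; 15 at -41. The tube passes three and is stopped by the last, its foot's underside then at z = -35 mm. The rings' axis should be at x = -110, y = 0 but is off by up to 9 mm in x and in y, unmeasured: feel for it.
- ladder (a joint): Give of the sprung ring ladder, m: 0 at rest, negative as the rings are pushed down. It stays put up to about 2 N, then gives 1 mm per 1.2 N and bottoms at -0.015 (about 20 N); it springs back when let go. Sideways it is stiff. Pushed down more than 12 mm (17 N), or with the tube jammed across them at over 45 N, the rings bend.
- bottle: Amber bottle 60 mm wide, 140 mm high; origin under its centre. Bystander.
- jar: Glass jar with a white lid, 72 mm wide, 80 mm high; origin under its centre. Bystander.
- vial: Small amber vial 26 mm wide, 55 mm high; origin under its centre. Bystander.
- beaker: Empty glass beaker 64 mm wide, 85 mm high; origin under its centre. Bystander.
- syringe: Plastic syringe lying on the bench, about 140 mm long, 20 mm high; origin under its middle, x along it. Bystander.
There are look-alikes about, which are no part of the job. Leave any orange or purple look-alike of the tube alone.

How it is judged:
By the outcome, as a careful person would: the job done as asked, in the order asked, and still so for the second after the job is handed in, with the robot touching nothing.
It also fails if it takes over 72 s, if anything falls off the work surface, if the arm or the gripper's body presses on something with over 40 N, if the wrist force passes 120 N, or if a joint passes its speed limit or range.

## Working session

There is one attempt and no reset: what is moved stays moved. The work goes in short steps, Python scripts to look and compute and a tool call to move; the robot and the scene stay as the last step left them, time stands still between calls to the robot, and variables do not carry over. Pictures are saved under pics/ and viewed, at most 10 in all, crops included, and the job is handed in when it is done.

Besides the shell and the picture viewer there is one more tool, called after "Call:" as a command line: name --argument value ..., lists and objects as JSON in quotes. move_arm: Moves the arm, as the interface text tells. Its arguments: {"type":"object","properties":{"increments":{"type":"array"},"force":{"type":"number"}},"required":["increments"]}

```bash
mkdir -p pics
python3 - <<'E'
from station import arm
import cv2, numpy as np
s=arm.get_state(); print({k:np.round(v,3).tolist() for k,v in s.items()})
ims=[]
for c in ["scene","top"]:
    im=arm.grab_frame(c); cv2.imwrite(f"pics/{c}0.png",im)
    for n in ["tube","rack","short_tube","stand","clamp_mid","bottle","jar","vial","beaker","syringe"]:
        print(c,n,[(np.round(d["position"],3).tolist(),round(d["score"],2)) for d in arm.pinpoint(c,n)][:4])
E
```

```text
{'t': 0.0, 'q': [-0.935, 0.359, 0.011, -0.0, -1.224, -0.288], 'qd': [0.001, -0.0, 0.0, -0.001, 0.0, -0.002], 'joint_efforts': [0.001, -58.272, 29.307, 6.997, 0.007, -0.0], 'eef_pos': [0.23, -0.634, 0.291], 'ee_rot': [3.14, -0.0, -2.794], 'force': [-0.555, 0.105, -0.455], 'moment': [-0.032, -0.032, 0.021], 'gripper_force': 0.0, 'width': 0.088}
scene tube [([0.431, 0.238, 0.005], 0.81), ([0.546, 0.298, 0.011], 0.68), ([0.558, 0.45, -0.003], 0.56), ([0.411, -0.367, -0.003], 0.37)]
scene rack [([0.551, 0.249, 0.003], 0.61)]
scene short_tube [([0.558, 0.209, 0.012], 0.56)]
scene stand [([0.514, -0.132, -0.001], 0.93)]
scene clamp_mid [([0.623, -0.153, 0.095], 0.73)]
scene bottle [([0.713, 0.222, -0.0], 0.7)]
scene jar [([0.408, -0.37, -0.001], 0.63)]
scene vial [([0.404, 0.026, -0.001], 0.56), ([0.556, 0.207, 0.013], 0.56)]
scene beaker [([0.517, -0.131, -0.001], 0.74), ([0.772, 0.082, 0.001], 0.66)]
scene syringe [([0.614, 0.399, -0.0], 0.45)]
top tube [([0.428, 0.236, 0.002], 0.75), ([0.558, 0.445, -0.001], 0.67), ([0.541, 0.298, 0.012], 0.64)]
top rack [([0.554, 0.251, 0.002], 0.59)]
top short_tube [([0.555, 0.208, 0.015], 0.47), ([0.515, -0.135, 0.001], 0.42)]
top stand [([0.514, -0.137, 0.001], 0.93)]
top clamp_mid [([0.625, -0.16, 0.099], 0.87), ([0.769, 0.079, 0.002], 0.69)]
top bottle [([0.404, 0.028, -0.003], 0.6), ([0.713, 0.222, -0.001], 0.59)]
top jar [([0.406, -0.366, -0.001], 0.65)]
top vial [([0.404, 0.028, -0.002], 0.61)]
top beaker [([0.773, 0.083, 0.004], 0.93)]
top syringe [([0.616, 0.398, 0.002], 0.86)]
```

View pics/scene0.png

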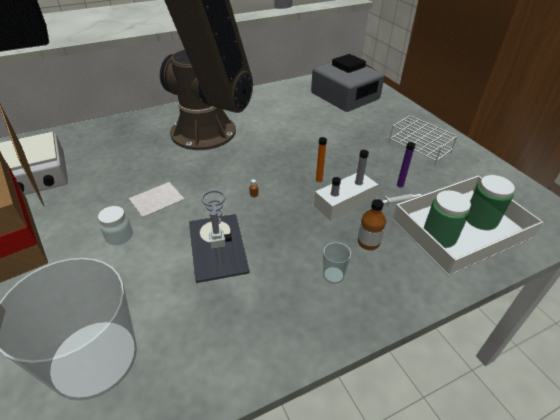

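View pics/top0.png

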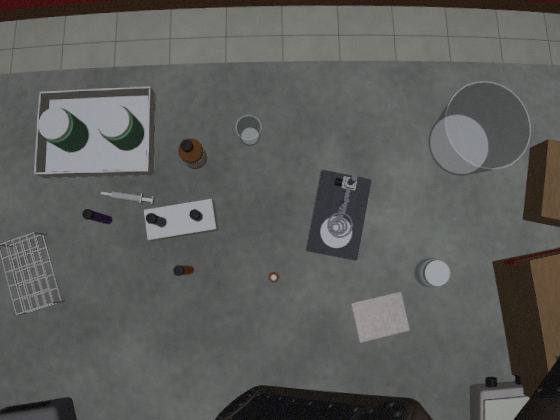

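The scene view shows the tall grey tube in the rack (362,165), with the short tube at (336,187). The look-alikes are orange (321,160) and purple (405,165), and the stand's rings are at about (214,210). The top view agrees, so the target tube is the one at about (0.544, 0.298). I'll turn the tool to yaw -π/2 first so the tool axes line up with the world.

Call:
move_arm --increments '[{"jaw": 1, "twist": -0.122, "dz": -0.003}, {"jaw": 1, "twist": -0.122, "dz": -0.003}, {"jaw": 1, "twist": -0.122, "dz": -0.003}, {"jaw": 1, "twist": -0.122, "dz": -0.003}, {"jaw": 1, "twist": -0.122, "dz": -0.003}, {"jaw": 1, "twist": -0.122, "dz": -0.003}, {"jaw": 1, "twist": -0.122, "dz": -0.003}, {"jaw": 1, "twist": -0.122, "dz": -0.003}, {"jaw": 1, "twist": -0.122, "dz": -0.003}, {"jaw": 1, "twist": -0.122, "dz": -0.003}, {"jaw": 1}, {"jaw": 1}]'

```text
$.increments[0]: bad value
```

Call:
move_arm --increments '[{"jaw": 1, "dx": 0, "dy": 0, "dz": -0.003, "twist": -0.122}, {"jaw": 1, "dx": 0, "dy": 0, "dz": -0.003, "twist": -0.122}]'

```text
t: 1.27
eef_pos: [0.23, -0.6345, 0.298]
ee_rot: [3.141, -0.0, -2.545]
force: [-0.1, -0.2, 0.3]
width: 0.0877
gripper_force: 0.0
```

Call:
move_arm --increments '[{"jaw": 1, "dx": 0, "dy": 0, "dz": -0.003, "twist": -0.122}, {"jaw": 1, "dx": 0, "dy": 0, "dz": -0.003, "twist": -0.122}, {"jaw": 1, "dx": 0, "dy": 0, "dz": -0.003, "twist": -0.122}, {"jaw": 1, "dx": 0, "dy": 0, "dz": -0.003, "twist": -0.122}, {"jaw": 1, "dx": 0, "dy": 0, "dz": -0.003, "twist": -0.122}, {"jaw": 1, "dx": 0, "dy": 0, "dz": -0.003, "twist": -0.122}, {"jaw": 1, "dx": 0, "dy": 0, "dz": -0.003, "twist": -0.122}, {"jaw": 1, "dx": 0, "dy": 0, "dz": -0.003, "twist": -0.122}, {"jaw": 1, "dx": 0, "dy": 0, "dz": 0, "twist": 0}]'

```text
t: 2.02
eef_pos: [0.2301, -0.6348, 0.3229]
ee_rot: [-3.141, -0.001, -1.568]
force: [-0.1, 0.6, 0.1]
width: 0.0875
gripper_force: 0.0
```

Call:
move_arm --increments '[{"jaw": 1, "dx": -0.03, "dy": -0.028, "dz": 0, "twist": 0}, {"jaw": 1, "dx": -0.03, "dy": -0.028, "dz": 0, "twist": 0}, {"jaw": 1, "dx": -0.03, "dy": -0.028, "dz": 0, "twist": 0}, {"jaw": 1, "dx": -0.03, "dy": -0.028, "dz": 0, "twist": 0}, {"jaw": 1, "dx": -0.03, "dy": -0.028, "dz": 0, "twist": 0}, {"jaw": 1, "dx": -0.03, "dy": -0.028, "dz": 0, "twist": 0}, {"jaw": 1, "dx": -0.03, "dy": -0.028, "dz": 0, "twist": 0}, {"jaw": 1, "dx": -0.03, "dy": -0.028, "dz": 0, "twist": 0}, {"jaw": 1, "dx": -0.03, "dy": -0.028, "dz": 0, "twist": 0}, {"jaw": 1, "dx": -0.03, "dy": -0.028, "dz": 0, "twist": 0}]'

```text
t: 2.85
eef_pos: [0.5119, -0.3336, 0.3223]
ee_rot: [-3.141, -0.0, -1.578]
force: [0.3, -0.4, 0.4]
width: 0.0876
gripper_force: 0.0
```

Call:
move_arm --increments '[{"jaw": 1, "dx": -0.04, "dy": 0, "dz": 0, "twist": 0}, {"jaw": 1, "dx": -0.04, "dy": 0, "dz": 0, "twist": 0}, {"jaw": 1, "dx": -0.04, "dy": 0, "dz": 0, "twist": 0}, {"jaw": 1, "dx": -0.04, "dy": 0, "dz": 0, "twist": 0}, {"jaw": 1, "dx": -0.036, "dy": 0, "dz": 0, "twist": 0}, {"jaw": 1, "dx": 0, "dy": 0, "dz": 0, "twist": 0}, {"jaw": 1, "dx": 0, "dy": 0, "dz": 0, "twist": 0}]'

```text
t: 3.43
eef_pos: [0.5116, -0.1375, 0.3225]
ee_rot: [-3.141, 0.0, -1.574]
force: [-0.7, 0.1, 0.4]
width: 0.0875
gripper_force: 0.0
```

```bash
cat > h.py <<'E'
from station import arm
import cv2, numpy as np
def proj(info,P):
    T=np.linalg.inv(np.array(info["extrinsics"])); P=np.atleast_2d(P)@T[:3,:3].T+T[:3,3]
    s=P[:,:2]/P[:,2:]; s=s*(1+info["k1"]*(s**2).sum(1,keepdims=True))
    K=np.array(info["K"]); return s*[K[0,0],K[1,1]]+[K[0,2],K[1,2]]
def look(name,fn,names):
    i=arm.camera_info(name); im=arm.grab_frame(name); cv2.imwrite("pics/"+fn,im)
    for n in names: print(n,[(np.round(d["position"],4).tolist(),round(d["score"],2)) for d in arm.pinpoint(name,n)][:4])
    return i,im
E
python3 - <<'E'
from h import *
i,im=look("wrist","w1.png",["clamp_mid","stand"])
E=np.array(i["extrinsics"]);print(np.round(E,3),i["K"],i["k1"],arm.get_state()["eef_pos"])
E
```

```text
clamp_mid [([0.6203, -0.1502, 0.0978], 0.98)]
stand [([0.5158, -0.1332, 0.0055], 0.7)]
[[-1.     0.005  0.002  0.511]
 [ 0.005  0.951  0.31  -0.222]
 [-0.     0.31  -0.951  0.415]
 [ 0.     0.     0.     1.   ]] [[317.61105524   0.         282.18534273]
 [  0.         317.61105524 211.8466301 ]
 [  0.           0.           1.        ]] -0.06247018066189158 [ 0.51152296 -0.13995432  0.32214554]
```

View pics/w1.png

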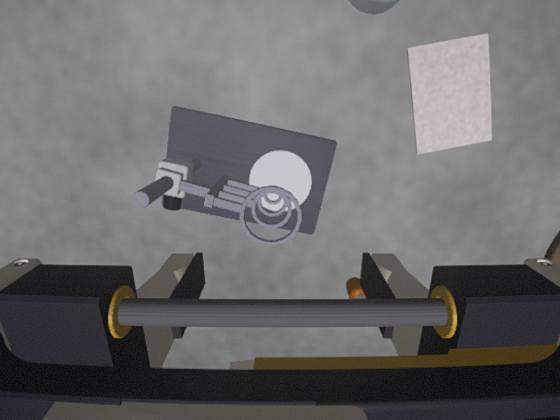

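The wrist view shows the stand's ring ladder: the top ring's centre is at about (271,216), the clamp at (172,178) and the rod top at (141,199). I'll fit the ring model to a close crop.

Run:
```python
from h import *
from scipy.optimize import minimize
i=arm.camera_info("wrist"); im=cv2.imread("pics/w1.png")
g=cv2.GaussianBlur(cv2.cvtColor(im,cv2.COLOR_BGR2GRAY),(0,0),1).astype(np.float32)
gr=np.hypot(cv2.Sobel(g,cv2.CV_32F,1,0),cv2.Sobel(g,cv2.CV_32F,0,1))
a=np.linspace(0,2*np.pi,90)
def circ(p,z,r): return proj(i,np.c_[p[0]+r*np.cos(a),p[1]+r*np.sin(a),np.full(90,z)])
R=[(.042,.025),(.042,.029),(.018,.0165),(.018,.0205)]
def cost(p,zc):
    return -sum(cv2.remap(gr,circ(p,zc+z,r).astype(np.float32)[None],None,cv2.INTER_LINEAR).mean() for z,r in R)
for zc in (.09,.094,.097,.1):
    best=min(((cost((x,y),zc),x,y) for x in np.arange(.495,.53,.0005) for y in np.arange(-.155,-.115,.0005)))
    print(zc,np.round(best,4))
zc=.097; p=min(((cost((x,y),zc),x,y) for x in np.arange(.495,.53,.0005) for y in np.arange(-.155,-.115,.0005)))[1:]
s=5;x0,y0=200,150
c=cv2.resize(im[y0:y0+110,x0:x0+150],None,fx=s,fy=s,interpolation=cv2.INTER_CUBIC)
for z,r in R+[(-.008,.0127),(-.035,.0075)]:
    cv2.polylines(c,[np.int32((circ(p,zc+z,r)-[x0,y0]+.5)*s)],True,(0,0,255),1)
cv2.imwrite("pics/w1c.png",c)
```

```text
0.09 [-3.312831e+02  5.225000e-01 -1.270000e-01]
0.094 [-3.430079e+02  5.225000e-01 -1.285000e-01]
0.097 [-3.469077e+02  5.225000e-01 -1.300000e-01]
0.1 [-3.407411e+02  5.225000e-01 -1.310000e-01]
```

View pics/w1c.png

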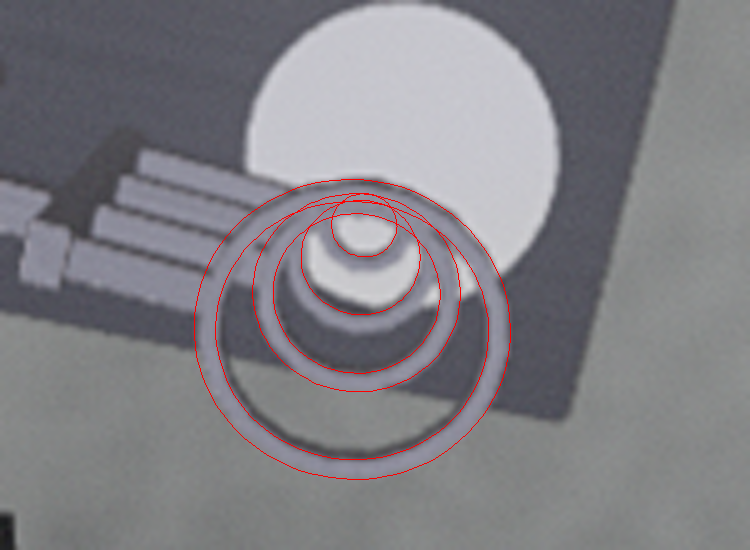

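The red model circles sit on the top two rings and close to the third and fourth, which puts the axis at about (0.5225, -0.130) and the clamp at z = 0.097. Next is the tube.

Call:
move_arm --increments '[{"jaw": 1, "dx": -0.04, "dy": -0.003, "dz": 0, "twist": 0}, {"jaw": 1, "dx": -0.04, "dy": -0.003, "dz": 0, "twist": 0}, {"jaw": 1, "dx": -0.04, "dy": -0.003, "dz": 0, "twist": 0}, {"jaw": 1, "dx": -0.04, "dy": -0.003, "dz": 0, "twist": 0}, {"jaw": 1, "dx": -0.04, "dy": -0.003, "dz": 0, "twist": 0}, {"jaw": 1, "dx": -0.04, "dy": -0.003, "dz": 0, "twist": 0}, {"jaw": 1, "dx": -0.04, "dy": -0.003, "dz": 0, "twist": 0}, {"jaw": 1, "dx": -0.04, "dy": -0.003, "dz": 0, "twist": 0}, {"jaw": 1, "dx": -0.04, "dy": -0.003, "dz": 0, "twist": 0}, {"jaw": 1, "dx": -0.04, "dy": -0.003, "dz": 0, "twist": 0}, {"jaw": 1, "dx": -0.036, "dy": -0.003, "dz": 0, "twist": 0}, {"jaw": 1, "dx": 0, "dy": 0, "dz": 0, "twist": 0}]'

```text
t: 4.58
eef_pos: [0.5471, 0.3006, 0.3205]
ee_rot: [3.141, -0.001, -1.574]
force: [-0.1, -0.9, -0.3]
width: 0.0875
gripper_force: 0.0
```

Run:
```python
from h import *
print(arm.get_state()["eef_pos"])
i,im=look("wrist","w2.png",["tube","rack","short_tube"])
a=np.linspace(0,2*np.pi,60)
for d in arm.pinpoint("wrist","tube")[:3]:
    p=d["position"]
    for z,col in((.160,(0,0,255)),(.175,(0,255,0))):
        cv2.polylines(im,[np.int32(proj(i,np.c_[p[0]+.012*np.cos(a),p[1]+.012*np.sin(a),0*a+z])+.5)],True,col,1)
cv2.imwrite("pics/w2o.png",im)
```

```text
[0.5471146  0.30062945 0.32053345]
tube [([0.557, 0.4442, -0.0023], 0.97), ([0.5399, 0.2961, 0.0059], 0.9), ([0.4241, 0.2356, 0.0023], 0.65)]
rack [([0.5473, 0.2534, 0.0028], 0.71)]
short_tube [([0.5573, 0.2063, 0.0079], 0.83)]
```

View pics/w2o.png

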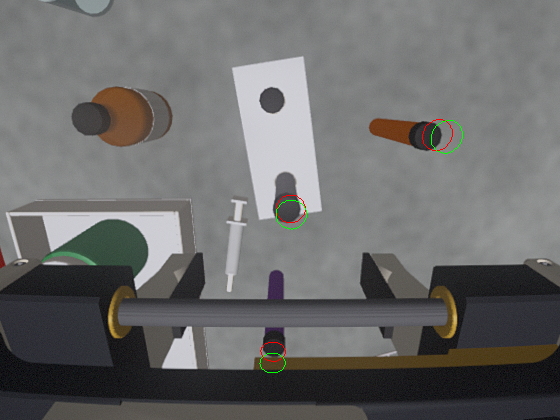

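The picture shows the tall tube's cap at about (289,207) in the lower rack hole. The red circle (cap top at z = 0.160) fits, so the tube is 150 mm including the cap. I'll measure it more closely.

Run:
```python
from h import *
from scipy.optimize import least_squares
i=arm.camera_info("wrist"); im=cv2.imread("pics/w2.png")
g=cv2.GaussianBlur(cv2.cvtColor(im,cv2.COLOR_BGR2GRAY),(0,0),.8).astype(np.float32)
gr=np.hypot(cv2.Sobel(g,cv2.CV_32F,1,0),cv2.Sobel(g,cv2.CV_32F,0,1))
a=np.linspace(0,2*np.pi,90)
def cost(x,y,z):
    q=proj(i,np.c_[x+.012*np.cos(a),y+.012*np.sin(a),0*a+z]).astype(np.float32)
    return cv2.remap(gr,q[None],None,cv2.INTER_LINEAR).mean()
print(np.round(max((cost(x,y,.16),x,y) for x in np.arange(.53,.556,.0005) for y in np.arange(.285,.311,.0005)),4))
print(np.round(max((cost(x,y,.105),x,y) for x in np.arange(.54,.57,.0005) for y in np.arange(.195,.221,.0005)),4))
s=6;c=cv2.resize(im[170:230,250:330],None,fx=s,fy=s)
cv2.imwrite("pics/w2c.png",c)
```

```text
[215.8986   0.5425   0.2905]
[3.31213e+02 5.55000e-01 2.02500e-01]
```

View pics/w2c.png

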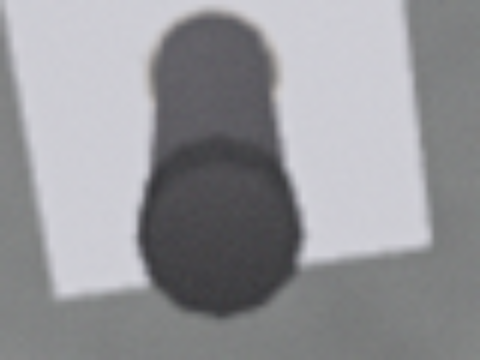

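Call:
move_arm --increments '[{"jaw": 1, "dx": 0.002, "dy": 0.004, "dz": 0.018, "twist": 0}, {"jaw": 1, "dx": 0, "dy": 0, "dz": 0.018, "twist": 0}, {"jaw": 1, "dx": 0, "dy": 0, "dz": 0.018, "twist": 0}, {"jaw": 1, "dx": 0, "dy": 0, "dz": 0.018, "twist": 0}, {"jaw": 1, "dx": 0, "dy": 0, "dz": 0.018, "twist": 0}, {"jaw": 1, "dx": 0, "dy": 0, "dz": 0.018, "twist": 0}, {"jaw": 1, "dx": 0, "dy": 0, "dz": 0.018, "twist": 0}, {"jaw": 1, "dx": 0, "dy": 0, "dz": 0.0175, "twist": 0}, {"jaw": 1, "dx": 0, "dy": 0, "dz": 0, "twist": 0}, {"jaw": 1, "dx": 0, "dy": 0, "dz": 0, "twist": 0}]'

```text
t: 5.67
eef_pos: [0.542, 0.293, 0.1786]
ee_rot: [3.141, -0.001, -1.576]
force: [0.1, -0.3, -0.0]
width: 0.0877
gripper_force: 0.0
```

Run:
```python
from h import *
print(arm.get_state()["eef_pos"])
i,im=look("wrist","w3.png",["tube"])
```

```text
[0.54196983 0.2930182  0.17860435]
tube [([0.5375, 0.2947, 0.006], 0.56), ([0.4252, 0.2348, 0.0006], 0.56), ([0.5546, 0.2081, 0.0082], 0.49), ([0.5592, 0.4452, -0.003], 0.46)]
```

View pics/w3.png

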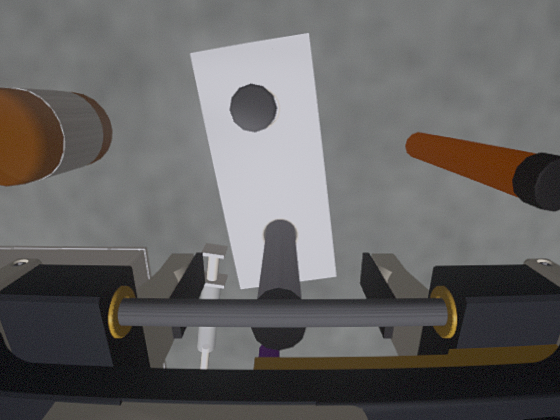

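The tube stands between the fingers, cap at about (277,318), roughly 5 mm further in +y than the TCP and 2 mm in +x. I'll shift by that and close the gripper.

Call:
move_arm --increments '[{"jaw": 1, "dx": -0.005, "dy": -0.002, "dz": 0.0015, "twist": 0}, {"jaw": 1, "dx": 0, "dy": 0, "dz": 0, "twist": 0}, {"jaw": 1, "dx": 0, "dy": 0, "dz": 0, "twist": 0}]'

```text
t: 6.02
eef_pos: [0.5442, 0.3, 0.1779]
ee_rot: [-3.141, 0.001, -1.574]
force: [-0.6, -0.7, 0.3]
width: 0.0876
gripper_force: 0.0
```

Call:
move_arm --increments '[{"jaw": -1, "dx": 0, "dy": 0, "dz": 0, "twist": 0}, {"jaw": -1, "dx": 0, "dy": 0, "dz": 0, "twist": 0}, {"jaw": -1, "dx": 0, "dy": 0, "dz": 0, "twist": 0}, {"jaw": -1, "dx": 0, "dy": 0, "dz": 0, "twist": 0}, {"jaw": -1, "dx": 0, "dy": 0, "dz": 0, "twist": 0}, {"jaw": -1, "dx": 0, "dy": 0, "dz": 0, "twist": 0}, {"jaw": -1, "dx": 0, "dy": 0, "dz": 0, "twist": 0}, {"jaw": -1, "dx": 0, "dy": 0, "dz": 0, "twist": 0}, {"jaw": -1, "dx": 0, "dy": 0, "dz": 0, "twist": 0}, {"jaw": -1, "dx": 0, "dy": 0, "dz": 0, "twist": 0}]' --force 25

```text
t: 6.85
eef_pos: [0.5438, 0.2995, 0.1772]
ee_rot: [-3.142, -0.0, -1.574]
force: [0.2, -0.1, 0.9]
width: 0.0268
gripper_force: 0.0
```

Call:
move_arm --increments '[{"jaw": -1, "dx": 0, "dy": 0, "dz": 0, "twist": 0}, {"jaw": -1, "dx": 0, "dy": 0, "dz": 0, "twist": 0}, {"jaw": -1, "dx": 0, "dy": 0, "dz": 0, "twist": 0}, {"jaw": -1, "dx": 0, "dy": 0, "dz": 0, "twist": 0}]'

```text
t: 7.18
eef_pos: [0.5438, 0.2995, 0.1771]
ee_rot: [3.142, 0.0, -1.574]
force: [0.2, -0.6, -0.6]
width: 0.0231
gripper_force: 25.0
```

Call:
move_arm --increments '[{"jaw": -1, "dx": 0, "dy": 0, "dz": -0.005, "twist": 0}, {"jaw": -1, "dx": 0, "dy": 0, "dz": -0.015, "twist": 0}, {"jaw": -1, "dx": 0, "dy": 0, "dz": -0.015, "twist": 0}, {"jaw": -1, "dx": 0, "dy": 0, "dz": -0.015, "twist": 0}, {"jaw": -1, "dx": 0, "dy": 0, "dz": -0.015, "twist": 0}, {"jaw": -1, "dx": 0, "dy": 0, "dz": -0.015, "twist": 0}, {"jaw": -1, "dx": 0, "dy": 0, "dz": -0.02, "twist": 0}, {"jaw": -1, "dx": 0, "dy": 0, "dz": -0.02, "twist": 0}, {"jaw": -1, "dx": 0, "dy": 0, "dz": -0.02, "twist": 0}, {"jaw": -1, "dx": 0, "dy": 0, "dz": -0.02, "twist": 0}, {"jaw": -1, "dx": 0, "dy": 0, "dz": 0, "twist": 0}]'

```text
t: 8.1
eef_pos: [0.545, 0.3, 0.3422]
ee_rot: [-3.136, 0.004, -1.573]
force: [0.5, 1.0, -0.9]
width: 0.023
gripper_force: 25.0
```

Call:
move_arm --increments '[{"jaw": -1, "dx": 0.015, "dy": 0.002, "dz": 0, "twist": 0}, {"jaw": -1, "dx": 0.03, "dy": 0.002, "dz": 0, "twist": 0}, {"jaw": -1, "dx": 0.04, "dy": 0.002, "dz": 0, "twist": 0}, {"jaw": -1, "dx": 0.04, "dy": 0.002, "dz": 0, "twist": 0}, {"jaw": -1, "dx": 0.04, "dy": 0.002, "dz": 0, "twist": 0}, {"jaw": -1, "dx": 0.04, "dy": 0.002, "dz": 0, "twist": 0}, {"jaw": -1, "dx": 0.04, "dy": 0.002, "dz": 0, "twist": 0}, {"jaw": -1, "dx": 0.04, "dy": 0.002, "dz": 0, "twist": 0}, {"jaw": -1, "dx": 0.04, "dy": 0.002, "dz": 0, "twist": 0}, {"jaw": -1, "dx": 0.04, "dy": 0.002, "dz": 0, "twist": 0}, {"jaw": -1, "dx": 0.03, "dy": 0.002, "dz": 0, "twist": 0}, {"jaw": -1, "dx": 0.02, "dy": 0, "dz": 0, "twist": 0}]'

```text
t: 9.1
eef_pos: [0.519, -0.1184, 0.3367]
ee_rot: [3.14, -0.0, -1.576]
force: [1.0, 0.9, -0.7]
width: 0.0232
gripper_force: 25.0
```

Call:
move_arm --increments '[{"jaw": -1, "dx": 0.015, "dy": 0, "dz": 0, "twist": 0}, {"jaw": -1, "dx": 0, "dy": 0, "dz": 0, "twist": 0}, {"jaw": -1, "dx": 0, "dy": 0, "dz": 0, "twist": 0}, {"jaw": -1, "dx": 0, "dy": 0, "dz": 0, "twist": 0}, {"jaw": -1, "dx": 0, "dy": 0, "dz": 0, "twist": 0}, {"jaw": -1, "dx": 0, "dy": 0, "dz": 0, "twist": 0}]'

```text
t: 9.6
eef_pos: [0.5205, -0.1297, 0.3371]
ee_rot: [3.141, 0.0, -1.573]
force: [-0.5, -0.1, -2.0]
width: 0.0232
gripper_force: 25.0
```

Run:
```python
from h import *
s=arm.get_state();print(s["eef_pos"],s["ee_rot"],s["force"],s["moment"])
a=np.linspace(0,2*np.pi,60); out=[]
for c,w in (("wrist",(150,150,380,360)),("scene",(150,130,270,260))):
    i=arm.camera_info(c); im=arm.grab_frame(c); cv2.imwrite(f"pics/{c}4.png",im)
    print(c,[(np.round(d["position"],4).tolist(),round(d["score"],2)) for d in arm.pinpoint(c,"tube")][:4])
    x0,y0,x1,y1=w; k=380/(x1-x0)
    r=cv2.resize(im[y0:y1,x0:x1],None,fx=k,fy=k,interpolation=cv2.INTER_CUBIC)
    x,y,z=s["eef_pos"]
    for px,py,pz,rad,col in((x,y,z-.167,.011,(0,255,0)),(x,y,z-.017,.012,(0,255,0)),(.5225,-.13,.139,.029,(0,0,255)),(.5225,-.13,.139,.025,(0,0,255)),(.5225,-.13,.115,.0205,(0,0,255))):
        cv2.polylines(r,[np.int32((proj(i,np.c_[px+rad*np.cos(a),py+rad*np.sin(a),0*a+pz])-[x0,y0]+.5)*k)],True,col,1)
    out.append(cv2.copyMakeBorder(r,0,max(0,420-r.shape[0]),0,0,cv2.BORDER_CONSTANT)[:420])
cv2.imwrite("pics/c4.png",np.hstack(out))
```

```text
[ 0.52049977 -0.12970552  0.33708605] [ 3.14146513e+00  9.98786485e-05 -1.57270407e+00] [-0.46892104 -0.06860461 -2.04129458] [0.03943396 0.0331173  0.01027816]
wrist []
scene [([0.5573, 0.4489, 0.0009], 0.93), ([0.5216, -0.1299, 0.1695], 0.86), ([0.4298, 0.2386, 0.0042], 0.55), ([0.612, 0.3987, 0.0009], 0.5)]
```

View pics/c4.png

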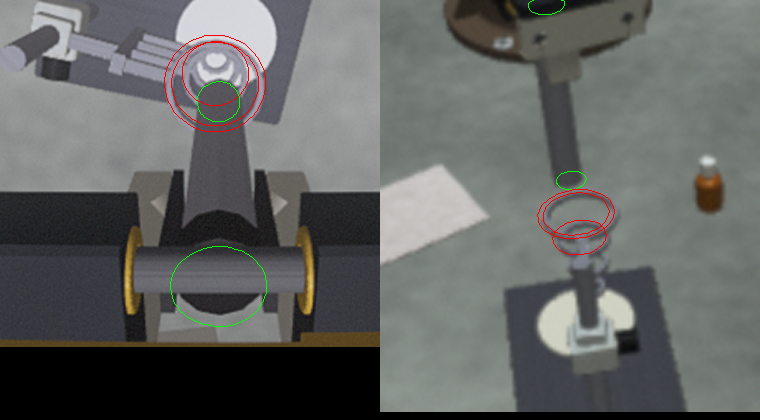

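In the wrist crop (left) the ring model sits on the real rings and the tube foot sits where predicted, about 2 mm short in x. The scene crop is coarser but roughly agrees. Correcting and descending gently.

Call:
move_arm --increments '[{"jaw": -1, "dx": 0, "dy": -0.002, "dz": 0.005, "twist": 0}, {"jaw": -1, "dx": 0, "dy": 0, "dz": 0.008, "twist": 0}, {"jaw": -1, "dx": 0, "dy": 0, "dz": 0.008, "twist": 0}, {"jaw": -1, "dx": 0, "dy": 0, "dz": 0.008, "twist": 0}, {"jaw": -1, "dx": 0, "dy": 0, "dz": 0.008, "twist": 0}, {"jaw": -1, "dx": 0, "dy": 0, "dz": 0.008, "twist": 0}, {"jaw": -1, "dx": 0, "dy": 0, "dz": 0, "twist": 0}, {"jaw": -1, "dx": 0, "dy": 0, "dz": 0, "twist": 0}]'

```text
t: 10.47
eef_pos: [0.5223, -0.1305, 0.2915]
ee_rot: [3.14, -0.0, -1.574]
force: [0.4, 0.4, -0.5]
width: 0.023
gripper_force: 25.0
```

Call:
move_arm --increments '[{"jaw": -1, "dx": 0, "dy": 0, "dz": 0.002, "twist": 0}, {"jaw": -1, "dx": 0, "dy": 0, "dz": 0.002, "twist": 0}, {"jaw": -1, "dx": 0, "dy": 0, "dz": 0.002, "twist": 0}, {"jaw": -1, "dx": 0, "dy": 0, "dz": 0.002, "twist": 0}, {"jaw": -1, "dx": 0, "dy": 0, "dz": 0.002, "twist": 0}, {"jaw": -1, "dx": 0, "dy": 0, "dz": 0, "twist": 0}]'

```text
t: 10.97
eef_pos: [0.5224, -0.1304, 0.2817]
ee_rot: [3.141, 0.0, -1.574]
force: [0.4, -0.1, -1.0]
width: 0.0231
gripper_force: 25.0
```

Call:
move_arm --increments '[{"jaw": -1, "dx": 0, "dy": 0, "dz": 0.001, "twist": 0}, {"jaw": -1, "dx": 0, "dy": 0, "dz": 0.001, "twist": 0}, {"jaw": -1, "dx": 0, "dy": 0, "dz": 0.001, "twist": 0}, {"jaw": -1, "dx": 0, "dy": 0, "dz": 0.001, "twist": 0}, {"jaw": -1, "dx": 0, "dy": 0, "dz": 0, "twist": 0}]'

```text
t: 11.38
eef_pos: [0.5226, -0.1305, 0.2782]
ee_rot: [-3.141, -0.0, -1.574]
force: [-0.3, 0.2, 1.2]
width: 0.0233
gripper_force: 25.0
```

Call:
move_arm --increments '[{"jaw": -1, "dx": 0, "dy": 0, "dz": 0.002, "twist": 0}, {"jaw": -1, "dx": 0, "dy": 0, "dz": 0.002, "twist": 0}, {"jaw": -1, "dx": 0, "dy": 0, "dz": 0.002, "twist": 0}, {"jaw": -1, "dx": 0, "dy": 0, "dz": 0.002, "twist": 0}, {"jaw": -1, "dx": 0, "dy": 0, "dz": 0, "twist": 0}, {"jaw": -1, "dx": 0, "dy": 0, "dz": 0, "twist": 0}]'

```text
t: 11.88
eef_pos: [0.5224, -0.1305, 0.2699]
ee_rot: [3.141, -0.0, -1.574]
force: [-0.3, -0.2, -0.0]
width: 0.0234
gripper_force: 25.0
```

Call:
move_arm --increments '[{"jaw": -1, "dx": 0, "dy": 0, "dz": 0.002, "twist": 0}, {"jaw": -1, "dx": 0, "dy": 0, "dz": 0.002, "twist": 0}, {"jaw": -1, "dx": 0, "dy": 0, "dz": 0.002, "twist": 0}, {"jaw": -1, "dx": 0, "dy": 0, "dz": 0.002, "twist": 0}, {"jaw": -1, "dx": 0, "dy": 0, "dz": 0.002, "twist": 0}, {"jaw": -1, "dx": 0, "dy": 0, "dz": 0, "twist": 0}, {"jaw": -1, "dx": 0, "dy": 0, "dz": 0, "twist": 0}]'

```text
t: 12.47
eef_pos: [0.5225, -0.1304, 0.26]
ee_rot: [3.141, -0.0, -1.574]
force: [0.1, -1.0, -0.6]
width: 0.023
gripper_force: 25.0
```

Call:
move_arm --increments '[{"jaw": -1, "dx": 0, "dy": 0, "dz": 0.001, "twist": 0}, {"jaw": -1, "dx": 0, "dy": 0, "dz": 0.001, "twist": 0}, {"jaw": -1, "dx": 0, "dy": 0, "dz": 0.001, "twist": 0}, {"jaw": -1, "dx": 0, "dy": 0, "dz": 0, "twist": 0}, {"jaw": -1, "dx": 0, "dy": 0, "dz": 0, "twist": 0}]'

```text
t: 12.88
eef_pos: [0.5225, -0.1305, 0.2571]
ee_rot: [3.141, -0.0, -1.574]
force: [-0.1, -0.4, -1.4]
width: 0.0234
gripper_force: 25.0
```

Call:
move_arm --increments '[{"jaw": -1, "dx": 0, "dy": 0, "dz": 0.001, "twist": 0}, {"jaw": -1, "dx": 0, "dy": 0, "dz": 0.001, "twist": 0}, {"jaw": -1, "dx": 0, "dy": 0, "dz": 0, "twist": 0}, {"jaw": -1, "dx": 0, "dy": 0, "dz": 0, "twist": 0}]'

```text
t: 13.22
eef_pos: [0.5225, -0.1305, 0.2551]
ee_rot: [3.141, -0.0, -1.574]
force: [0.5, -0.4, -1.1]
width: 0.0228
gripper_force: 25.0
```

Call:
move_arm --increments '[{"jaw": -1, "dx": 0, "dy": 0, "dz": 0.001, "twist": 0}, {"jaw": -1, "dx": 0, "dy": 0, "dz": 0.001, "twist": 0}, {"jaw": -1, "dx": 0, "dy": 0, "dz": 0, "twist": 0}, {"jaw": -1, "dx": 0, "dy": 0, "dz": 0, "twist": 0}]'

```text
t: 13.55
eef_pos: [0.5226, -0.1305, 0.2533]
ee_rot: [-3.141, -0.0, -1.574]
force: [0.5, 0.3, 0.1]
width: 0.0233
gripper_force: 25.0
```

Call:
move_arm --increments '[{"jaw": -1, "dx": 0, "dy": 0, "dz": 0.001, "twist": 0}, {"jaw": -1, "dx": 0, "dy": 0, "dz": 0.001, "twist": 0}, {"jaw": -1, "dx": 0, "dy": 0, "dz": 0, "twist": 0}, {"jaw": -1, "dx": 0, "dy": 0, "dz": 0, "twist": 0}]'

```text
t: 13.88
eef_pos: [0.5227, -0.1305, 0.2513]
ee_rot: [-3.141, -0.0, -1.574]
force: [0.1, 0.6, 2.3]
width: 0.0232
gripper_force: 25.0
```

Call:
move_arm --increments '[{"jaw": -1, "dx": 0, "dy": 0, "dz": 0.001, "twist": 0}, {"jaw": -1, "dx": 0, "dy": 0, "dz": 0.001, "twist": 0}, {"jaw": -1, "dx": 0, "dy": 0, "dz": 0, "twist": 0}, {"jaw": -1, "dx": 0, "dy": 0, "dz": 0, "twist": 0}]'

```text
t: 14.22
eef_pos: [0.5227, -0.1305, 0.2493]
ee_rot: [-3.141, -0.0, -1.574]
force: [0.6, 0.3, 2.9]
width: 0.0233
gripper_force: 25.0
```

Contact at about 3 N, near the third ring. I'll hold there and take a close look along with averaged moments.

Run:
```python
from h import *
M=[];F=[]
i=arm.camera_info("wrist"); im=arm.grab_frame("wrist"); cv2.imwrite("pics/w5.png",im)
for _ in range(8):
    s=arm.get_state();M.append(s["moment"]);F.append(s["force"]);ims=arm.grab_frame("scene")
cv2.imwrite("pics/s5.png",ims)
print(np.mean(M,0).round(4),np.std(M,0).round(4),np.mean(F,0).round(2),np.std(F,0).round(2))
g=cv2.GaussianBlur(cv2.cvtColor(im,cv2.COLOR_BGR2GRAY),(0,0),.8).astype(np.float32)
gr=np.hypot(cv2.Sobel(g,cv2.CV_32F,1,0),cv2.Sobel(g,cv2.CV_32F,0,1))
a=np.linspace(0,2*np.pi,120)
def circ(x,y,z,r): return proj(i,np.c_[x+r*np.cos(a),y+r*np.sin(a),0*a+z])
R=[(.042,.025),(.042,.029),(.018,.0165),(.018,.0205)]
def cost(x,y,zc): return sum(cv2.remap(gr,circ(x,y,zc+z,r).astype(np.float32)[None],None,cv2.INTER_LINEAR).mean() for z,r in R)
res=[]
for zc in (.091,.093,.095,.097,.099):
    b=max((cost(x,y,zc),x,y) for x in np.arange(.512,.532,.0005) for y in np.arange(-.142,-.118,.0005)); res.append((*b,zc)); print(np.round((*b,zc),4))
_,x,y,zc=max(res)
x0,y0,k=200,170,5
c=cv2.resize(im[y0:y0+120,x0:x0+150],None,fx=k,fy=k,interpolation=cv2.INTER_CUBIC)
for z,r in R+[(-.008,.0127)]: cv2.polylines(c,[np.int32((circ(x,y,zc+z,r)-[x0,y0]+.5)*k)],True,(0,0,255),1)
e=arm.get_state()["eef_pos"]
for z in (-.167,-.1,-.09,-.08): cv2.polylines(c,[np.int32((circ(e[0],e[1],e[2]+z,.011)-[x0,y0]+.5)*k)],True,(0,255,0),1)
cv2.imwrite("pics/w5c.png",c)
```

```text
[0.1956 0.0373 0.0032] [0.015  0.031  0.0355] [0.18 0.53 3.48] [0.48 0.33 0.41]
[ 3.48225e+02  5.23000e-01 -1.25500e-01  9.10000e-02]
[ 3.520729e+02  5.230000e-01 -1.265000e-01  9.300000e-02]
[ 3.479222e+02  5.230000e-01 -1.275000e-01  9.500000e-02]
[ 3.344349e+02  5.230000e-01 -1.280000e-01  9.700000e-02]
[ 3.154049e+02  5.225000e-01 -1.335000e-01  9.900000e-02]
```

View pics/w5c.png

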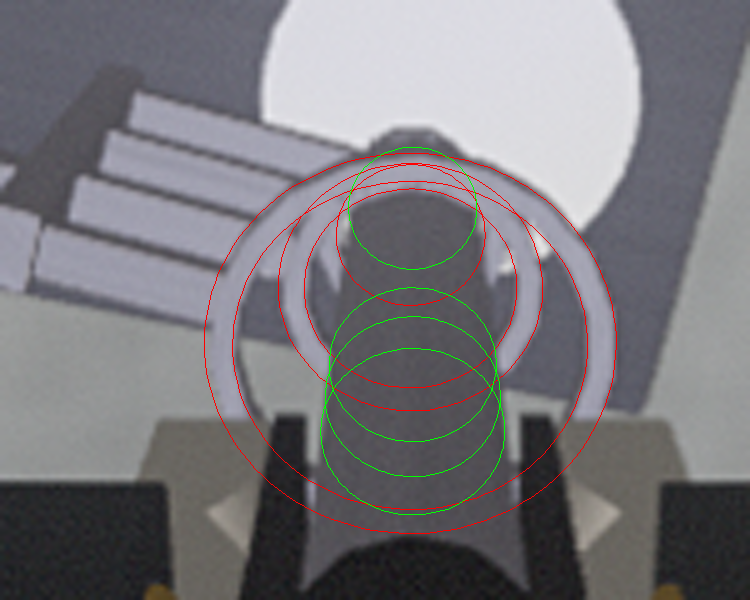

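The fit of this closer picture puts the ring axis at about (0.523, -0.127) with the clamp at 0.093. The contact height and the moment both agree, so I'll lift off, shift +4 mm in y and feel down again.

Call:
move_arm --increments '[{"jaw": -1, "dx": 0, "dy": 0, "dz": -0.002, "twist": 0}, {"jaw": -1, "dx": 0, "dy": 0, "dz": -0.003, "twist": 0}, {"jaw": -1, "dx": -0.002, "dy": 0, "dz": 0, "twist": 0}, {"jaw": -1, "dx": -0.002, "dy": 0, "dz": 0, "twist": 0}, {"jaw": -1, "dx": 0, "dy": 0, "dz": 0, "twist": 0}, {"jaw": -1, "dx": 0, "dy": 0, "dz": 0, "twist": 0}]'

```text
t: 15.17
eef_pos: [0.5222, -0.1263, 0.2537]
ee_rot: [3.141, 0.0, -1.574]
force: [0.4, 0.0, -0.9]
width: 0.0232
gripper_force: 25.0
```

Call:
move_arm --increments '[{"jaw": -1, "dx": 0, "dy": 0, "dz": 0.001, "twist": 0}, {"jaw": -1, "dx": 0, "dy": 0, "dz": 0.001, "twist": 0}, {"jaw": -1, "dx": 0, "dy": 0, "dz": 0.001, "twist": 0}, {"jaw": -1, "dx": 0, "dy": 0, "dz": 0.001, "twist": 0}, {"jaw": -1, "dx": 0, "dy": 0, "dz": 0, "twist": 0}, {"jaw": -1, "dx": 0, "dy": 0, "dz": 0, "twist": 0}]'

```text
t: 15.67
eef_pos: [0.5224, -0.1264, 0.2499]
ee_rot: [3.141, 0.0, -1.574]
force: [-0.2, -0.6, -1.3]
width: 0.023
gripper_force: 25.0
```

No contact now where it touched before. Going on.

Call:
move_arm --increments '[{"jaw": -1, "dx": 0, "dy": 0, "dz": 0.001, "twist": 0}, {"jaw": -1, "dx": 0, "dy": 0, "dz": 0.001, "twist": 0}, {"jaw": -1, "dx": 0, "dy": 0, "dz": 0, "twist": 0}, {"jaw": -1, "dx": 0, "dy": 0, "dz": 0, "twist": 0}]'

```text
t: 16.0
eef_pos: [0.5225, -0.1264, 0.248]
ee_rot: [3.141, 0.0, -1.574]
force: [-0.0, 0.8, -1.3]
width: 0.0229
gripper_force: 25.0
```

Call:
move_arm --increments '[{"jaw": -1, "dx": 0, "dy": 0, "dz": 0.001, "twist": 0}, {"jaw": -1, "dx": 0, "dy": 0, "dz": 0.001, "twist": 0}, {"jaw": -1, "dx": 0, "dy": 0, "dz": 0, "twist": 0}, {"jaw": -1, "dx": 0, "dy": 0, "dz": 0, "twist": 0}]'

```text
t: 16.33
eef_pos: [0.5225, -0.1265, 0.2461]
ee_rot: [3.141, -0.0, -1.574]
force: [0.6, -0.5, -2.0]
width: 0.0232
gripper_force: 25.0
```

Call:
move_arm --increments '[{"jaw": -1, "dx": 0, "dy": 0, "dz": 0.001, "twist": 0}, {"jaw": -1, "dx": 0, "dy": 0, "dz": 0.001, "twist": 0}, {"jaw": -1, "dx": 0, "dy": 0, "dz": 0.001, "twist": 0}, {"jaw": -1, "dx": 0, "dy": 0, "dz": 0.001, "twist": 0}, {"jaw": -1, "dx": 0, "dy": 0, "dz": 0, "twist": 0}]'

```text
t: 16.75
eef_pos: [0.5224, -0.1265, 0.2419]
ee_rot: [3.141, 0.0, -1.574]
force: [-0.3, 0.4, -1.7]
width: 0.0231
gripper_force: 25.0
```

Call:
move_arm --increments '[{"jaw": -1, "dx": 0, "dy": 0, "dz": 0.001, "twist": 0}, {"jaw": -1, "dx": 0, "dy": 0, "dz": 0.001, "twist": 0}, {"jaw": -1, "dx": 0, "dy": 0, "dz": 0.001, "twist": 0}, {"jaw": -1, "dx": 0, "dy": 0, "dz": 0.001, "twist": 0}, {"jaw": -1, "dx": 0, "dy": 0, "dz": 0, "twist": 0}]'

```text
t: 17.17
eef_pos: [0.5225, -0.1265, 0.2379]
ee_rot: [3.141, 0.0, -1.574]
force: [0.3, -0.6, -2.4]
width: 0.0231
gripper_force: 25.0
```

Call:
move_arm --increments '[{"jaw": -1, "dx": 0, "dy": 0, "dz": 0.001, "twist": 0}, {"jaw": -1, "dx": 0, "dy": 0, "dz": 0.001, "twist": 0}, {"jaw": -1, "dx": 0, "dy": 0, "dz": 0.001, "twist": 0}, {"jaw": -1, "dx": 0, "dy": 0, "dz": 0.001, "twist": 0}, {"jaw": -1, "dx": 0, "dy": 0, "dz": 0.001, "twist": 0}, {"jaw": -1, "dx": 0, "dy": 0, "dz": 0.001, "twist": 0}, {"jaw": -1, "dx": 0, "dy": 0, "dz": 0, "twist": 0}]'

```text
t: 17.75
eef_pos: [0.5225, -0.1264, 0.2319]
ee_rot: [3.141, 0.0, -1.574]
force: [-0.3, -0.6, -0.7]
width: 0.0232
gripper_force: 25.0
```

Call:
move_arm --increments '[{"jaw": -1, "dx": 0, "dy": 0, "dz": 0.001, "twist": 0}, {"jaw": -1, "dx": 0, "dy": 0, "dz": 0.001, "twist": 0}, {"jaw": -1, "dx": 0, "dy": 0, "dz": 0.001, "twist": 0}, {"jaw": -1, "dx": 0, "dy": 0, "dz": 0, "twist": 0}, {"jaw": -1, "dx": 0, "dy": 0, "dz": 0, "twist": 0}]'

```text
t: 18.17
eef_pos: [0.5225, -0.1265, 0.2291]
ee_rot: [3.141, -0.0, -1.574]
force: [-0.2, 0.2, -1.5]
width: 0.0233
gripper_force: 25.0
```

Call:
move_arm --increments '[{"jaw": -1, "dx": 0, "dy": 0, "dz": 0.001, "twist": 0}, {"jaw": -1, "dx": 0, "dy": 0, "dz": 0.001, "twist": 0}, {"jaw": -1, "dx": 0, "dy": 0, "dz": 0.001, "twist": 0}, {"jaw": -1, "dx": 0, "dy": 0, "dz": 0, "twist": 0}, {"jaw": -1, "dx": 0, "dy": 0, "dz": 0, "twist": 0}]'

```text
t: 18.58
eef_pos: [0.5227, -0.1265, 0.2263]
ee_rot: [-3.141, -0.0, -1.574]
force: [-0.3, -0.4, 0.2]
width: 0.0228
gripper_force: 25.0
```

Call:
move_arm --increments '[{"jaw": -1, "dx": 0, "dy": 0, "dz": 0.001, "twist": 0}, {"jaw": -1, "dx": 0, "dy": 0, "dz": 0.001, "twist": 0}, {"jaw": -1, "dx": 0, "dy": 0, "dz": 0, "twist": 0}, {"jaw": -1, "dx": 0, "dy": 0, "dz": 0, "twist": 0}]'

```text
t: 18.92
eef_pos: [0.5228, -0.1265, 0.2244]
ee_rot: [-3.141, -0.0, -1.574]
force: [0.9, 0.4, 1.7]
width: 0.0229
gripper_force: 25.0
```

Call:
move_arm --increments '[{"jaw": -1, "dx": 0, "dy": 0, "dz": 0.001, "twist": 0}, {"jaw": -1, "dx": 0, "dy": 0, "dz": 0.001, "twist": 0}, {"jaw": -1, "dx": 0, "dy": 0, "dz": 0, "twist": 0}, {"jaw": -1, "dx": 0, "dy": 0, "dz": 0, "twist": 0}, {"jaw": -1, "dx": 0, "dy": 0, "dz": 0, "twist": 0}]'

```text
t: 19.33
eef_pos: [0.5228, -0.1264, 0.2224]
ee_rot: [-3.141, -0.0, -1.574]
force: [1.0, 0.4, 4.0]
width: 0.0228
gripper_force: 25.0
```

Call:
move_arm --increments '[{"jaw": -1, "dx": 0, "dy": 0, "dz": 0.001, "twist": 0}, {"jaw": -1, "dx": 0, "dy": 0, "dz": 0.001, "twist": 0}, {"jaw": -1, "dx": 0, "dy": 0, "dz": 0, "twist": 0}, {"jaw": -1, "dx": 0, "dy": 0, "dz": 0, "twist": 0}, {"jaw": -1, "dx": 0, "dy": 0, "dz": 0, "twist": 0}]'

```text
t: 19.75
eef_pos: [0.5228, -0.1265, 0.2203]
ee_rot: [-3.141, -0.0, -1.574]
force: [0.7, 0.7, 5.2]
width: 0.0229
gripper_force: 25.0
```

Contact came at the expected height and the press built up to about 6 N. I'll ease back to let the ladder return, then release.

Call:
move_arm --increments '[{"jaw": -1, "dx": 0, "dy": 0, "dz": -0.001, "twist": 0}, {"jaw": -1, "dx": 0, "dy": 0, "dz": -0.001, "twist": 0}, {"jaw": -1, "dx": 0, "dy": 0, "dz": -0.001, "twist": 0}, {"jaw": -1, "dx": 0, "dy": 0, "dz": -0.001, "twist": 0}, {"jaw": -1, "dx": 0, "dy": 0, "dz": 0, "twist": 0}, {"jaw": -1, "dx": 0, "dy": 0, "dz": 0, "twist": 0}, {"jaw": -1, "dx": 0, "dy": 0, "dz": 0, "twist": 0}]'

```text
t: 20.33
eef_pos: [0.5224, -0.1264, 0.224]
ee_rot: [3.141, 0.0, -1.574]
force: [0.7, 0.3, 1.6]
width: 0.0233
gripper_force: 25.0
```

Call:
move_arm --increments '[{"jaw": -0.3, "dx": 0, "dy": 0, "dz": 0, "twist": 0}, {"jaw": -0.2, "dx": 0, "dy": 0, "dz": 0, "twist": 0}, {"jaw": 0, "dx": 0, "dy": 0, "dz": 0, "twist": 0}, {"jaw": 0.2, "dx": 0, "dy": 0, "dz": 0, "twist": 0}, {"jaw": 0.2, "dx": 0, "dy": 0, "dz": 0, "twist": 0}, {"jaw": 0.2, "dx": 0, "dy": 0, "dz": 0, "twist": 0}, {"jaw": 0.2, "dx": 0, "dy": 0, "dz": 0, "twist": 0}, {"jaw": 0.2, "dx": 0, "dy": 0, "dz": 0, "twist": 0}]'

```text
t: 21.0
eef_pos: [0.5225, -0.1265, 0.2241]
ee_rot: [3.141, -0.0, -1.574]
force: [-0.9, 0.2, 0.5]
width: 0.0526
gripper_force: 0.0
```

Opening is 53 mm, enough to clear the 24 mm cap. Rising straight up.

Call:
move_arm --increments '[{"jaw": 0.2, "dx": 0, "dy": 0, "dz": -0.003, "twist": 0}, {"jaw": 0.2, "dx": 0, "dy": 0, "dz": -0.006, "twist": 0}, {"jaw": 0.2, "dx": 0, "dy": 0, "dz": -0.01, "twist": 0}, {"jaw": 0.2, "dx": 0, "dy": 0, "dz": -0.015, "twist": 0}, {"jaw": 0.2, "dx": 0, "dy": 0, "dz": -0.02, "twist": 0}, {"jaw": 0.2, "dx": 0, "dy": 0, "dz": -0.02, "twist": 0}, {"jaw": 0.2, "dx": 0, "dy": 0, "dz": -0.02, "twist": 0}, {"jaw": 0.2, "dx": 0, "dy": 0, "dz": -0.015, "twist": 0}, {"jaw": 0.2, "dx": 0, "dy": 0, "dz": -0.005, "twist": 0}, {"jaw": 0.2, "dx": 0, "dy": 0, "dz": 0, "twist": 0}]'

```text
t: 21.83
eef_pos: [0.5231, -0.1265, 0.3403]
ee_rot: [-3.138, 0.0, -1.574]
force: [0.3, 0.8, 0.1]
width: 0.0528
gripper_force: 0.0
```

Run:
```python
from h import *
out=[]
for c,w in (("wrist",(170,120,360,320)),("scene",(150,130,270,260))):
    im=arm.grab_frame(c); print(c,[(np.round(d["position"],4).tolist(),round(d["score"],2)) for d in arm.pinpoint(c,"tube")][:4])
    x0,y0,x1,y1=w; k=380/(x1-x0); r=cv2.resize(im[y0:y1,x0:x1],None,fx=k,fy=k,interpolation=cv2.INTER_CUBIC)
    out.append(cv2.copyMakeBorder(r,0,max(0,412-r.shape[0]),0,0,cv2.BORDER_CONSTANT)[:412])
cv2.imwrite("pics/c6.png",np.hstack(out))
```

```text
wrist [([0.5202, -0.1286, 0.0565], 0.95), ([0.5159, -0.1321, 0.0036], 0.23)]
scene [([0.5263, -0.129, 0.0578], 0.79), ([0.4297, 0.2381, 0.0022], 0.71)]
```

View pics/c6.png

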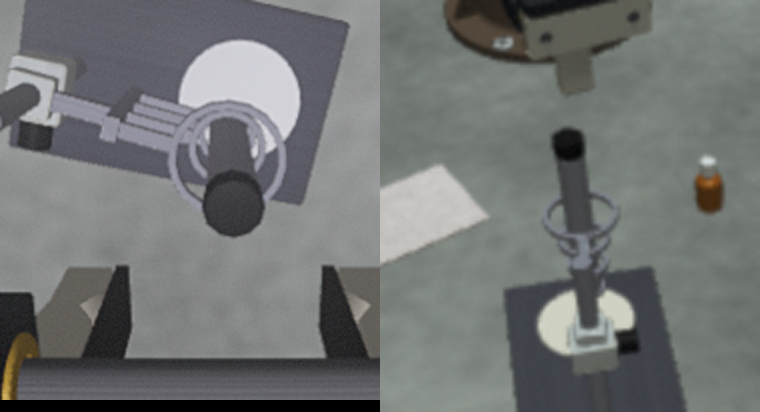

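Both crops show the tube standing upright in the rings, cap up, with the gripper clear above it. The pinpointed foot height of 0.057 is the value expected at the last ring. Handing in.

```bash
python3 -c "
from station import arm
print(arm.job_done())"
```

```text
the job is handed in; nothing more can be done
None
```

The tall tube is standing upright, cap up, in the drip stand's rings with its foot on the smallest one; I pressed it home with about 6 N, let go, and handed the job in at about 22 s with the gripper clear.

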